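# Put up the wire reel holders and load them

## Robot

A 6-joint arm with a two-finger parallel gripper is mounted at the origin on the work surface. World frame = base frame: x ahead of the robot, y to its left, z up, the work surface at z = 0. Lengths are in m, angles in rad, forces in N, time in s.
With the tool pointing down it reaches from about 0.225 to 0.875 m from the base axis. Payload 3.4 kg.
Tool frame: the origin (TCP) lies between the finger pads; the fingertips stand 11 mm ahead of it and the grasp point (between the pads) lies 8 mm behind it; z points along the fingers, y is the line along which they close (so a half turn about z gives the same grasp; the last joint's range is limited). The gripper opens to 85 mm and grips with 20 to 120 N. Pads are 22 mm wide; open, the fingers measure 114 mm over their backs; the gripper's body (76 mm by 85 mm) begins 54 mm behind the grasp point. The pads swing forward as they close: fully open they stand 13 mm farther back than shut.
Start: joints at [-1.444, 0.276, 1.505, -0, 1.361, -0.121], TCP at [0.141, -0.557, 0.242] pointing down, gripper open.
Joint ranges: [-2.89, 2.89], [-0.75, 2.08], [0.22, 2.7], [-1.18, 4.32], [0.11, 2.71], [-2.7, 2.7]. Speed limits (rad/s): [2.57, 2.57, 3.14, 3.14, 3.14, 3.14].

## Interface

Orientations are given as a unit quaternion [w, x, y, z].
In Python, from rig import manip, imaging gives the robot as it stands. The module is installed in compiled form; this text tells all that it offers.
- The arm moves only by the tool jog_arm, never from a script. Its argument "deltas" is one flat list of numbers, 7 for each row, row after row: the turn, a rotation vector about the world's x, y, z in degrees, then the shift along the world's x, y, z in mm, then the opening, from 0 (shut) to 1 (fully open). In form: [ax, ay, az, tx, ty, tz, gripper, ax, ay, az, tx, ty, tz, gripper, ...]. A call has 1 to 20 rows; each row is the pose to reach, as a shift and turn from the pose commanded when the call began; what a row does not reach only later rows make up. A row lasts 1/10 s, in which the tool goes at most 50 mm and 8.59 degrees, less where a joint would pass 70% of its speed; a pose out of reach is approached as far as the arm can. A call with a gripper value outside its range is refused whole. The fingers move at their own pace and stop on an object; "grip_force" is the grip in N (left out, the last holds). Time passes only in rows, so rows that repeat a pose let the fingers close. It gives the time, the measured TCP pose, the force, the opening and the grip force at its end, in the units of the state.
- manip.get_state(): the state, without advancing time (a new reading comes with each control period).
- imaging.get_image(name): name is "side" or "top" or "wrist"; returns the picture (384x512x3 uint8, blue, green, red); there is no depth.
- imaging.calibration(name): a dict with "mtx" (3x3 intrinsics, pixels), "cam_to_world" (4x4, takes a point from camera to world coordinates). Camera axes: x right, y down, z forward; pixel columns grow to the right and rows downward; lengths in m; the calibration is good to about 2 mm. The wrist camera is an equidistant fisheye: a pixel r from the principal point sees the ray r / f radians off the axis. A picture is of the moment at which its call begins: read the wrist's pose just before it. calibration takes no time and is no camera call; for the wrist camera it gives the pose at the moment of the call.
- manip.sign_off(): hands the job in; it is judged then, once.
The state is a dict: "clock": time; "qpos": joint angles; "qd": joint speeds; "effort": joint torques, N m; "position": TCP position; "ee_rot": TCP orientation; "contact_force": force on the tool from outside, world axes, zero at the start; "moment": the same for the moment, N m; "width": finger opening in m; "gripper_force": force on a finger pad.
Only numpy, scipy, OpenCV 4.12 (cv2) and the standard library are available. Lean on these libraries where they do the work, as an engineer would, in place of code of your own. Each camera call takes 0.05 s, during which the arm holds its last target. There are 200 camera calls.

## Task

Before hanging anything on the wire rack, tighten its clamp: turn its black knob clockwise until the clutch slips, then stop. Then hook one reel holder into the two top slots of each upright and push it down until it locks, and put every loose wire reel on the holders' spindles, at most three to a spindle. Leave the other things on the bench alone.

Things in the scene. Friction and masses are not known exactly. Their poses are not given: they have to be found in the camera images.
- rack: grey rack, clamped to the bench through its foot. Origin on the bench midway between its two uprights, in the plane of their front faces; x away from the robot into the faces, y left, z up. Uprights: channels 40 mm wide, 250 mm tall, at y +115 and -115 mm, front walls 4 mm thick with 4 slots each, 50 mm apart. Foot 10 mm thick, x -135..60, y +-150 mm
- slot_left (a point): middle of the left (+y) upright's top slot, in its front face, 223 mm above the bench. Axes as the rack. Every slot is 14 mm wide and 37 mm tall; lower edges 205, 155, 105 and 55 mm above the bench. A holder uses the two top slots. A sprung roller inside, just below the top slot, resists the upper tab's foot from 13 to 7 mm above home (about 10 N; its weight is not enough), then snaps over it and holds it down
- seat_left (a point): where a holder's origin is when home on the left upright: on its front face, mid width, 133 mm above the bench; axes as the rack. A holder goes in 21 mm higher (tabs then in mid-slot; +-5 mm, +-3 mm sideways), straight along x until its plate meets the face, then straight down until its necks sit on the slots' lower edges, lips behind the wall
- seat_right (a point): the same on the right (-y) upright, which has the same slots
- clamp_grip (a point): grip point of the clamp knob, on its vertical axis, 7 mm below its top, 70 mm above the bench (rack x -100, y 0 mm). The knob is a black bar 66 mm long (this point's x), 15 mm thick (its y), 30 mm tall over a hub 34 mm across whose top is 48 mm above the bench; white mark at the bar's +x end. Turns clockwise seen from above to tighten
- clamp_screw (a joint): angle of the clamp's screw (steel collar with a black mark, right under the knob), rad, growing clockwise seen from above; it turns with the knob against about 0.06 N m and is tight at its stop at 2.6
- clamp_knob (a joint): how far the knob has slipped on the screw, rad, clockwise: 0 until the screw is tight, then the torque-limiting clutch lets it slip at 0.25 N m. 0.1 to 0.6 of slip is right, over 1.2 is overdone
- holder_a: one of two identical steel reel holders (about 250 g), standing as it is to hang. Origin: underside, in the rear face of its back plate, mid width; x to the rear, z up. Back plate x -5..0, y +-14, z 0..90 mm. From its foot an arm 28 mm wide, 6 mm thick runs forward to a round dish (radius 32, 8 mm thick, centre x -118 mm). Centre of mass near x -65 mm
- web_a (a point): where to grip holder_a: mid thickness of its upright web, at x -50, z 46 mm of the holder. The web is 10 mm thick (y +-5), x -77..-5 mm, top at z 55 mm. Axes as the holder
- tab_a (a point): upper tab of holder_a, where its neck leaves the plate's rear face (x 0, z 72 mm of the holder; the lower tab is 50 mm below). Each tab is 7 mm thick in y: a neck 10 mm tall (from this point up) runs 8.5 mm to the rear (+x) and turns down into a lip, 5.5 mm behind the plate, that reaches 15 mm below the neck and ends in a rounded foot 7 mm thick in x (5.5 to 12.5 mm behind the plate)
- spindle_a (a point): on holder_a, centre of the dish's upper face, at the foot of the spindle, whose axis is z. The spindle is 14 mm thick with a tapered tip and rises 59 mm from here (room for three reels)
- holder_b: as holder_a, with the same web and tabs
- spindle_b (a point): as spindle_a, on holder_b
- reel_1: wire reel, grey flanges and copper winding, 58 mm across, 18 mm thick, 60 g, with a 25 mm through hole, lying flat. Origin: centre of its underside; z is its axis. Absent in some runs
- reel_2: as reel_1
- reel_3: as reel_1
- reel_4: as reel_1
- reel_5: as reel_1
- screwdriver: screwdriver, 160 mm long, 26 mm thick, lying along its x; origin mid length on the bench. To be left alone
- parts_tray: grey open tray 130 x 100 x 28 mm; origin at its underside. To be left alone
- meter: black hand-held meter 170 x 85 x 46 mm lying on its back; origin at its underside. To be left alone
- pliers: pliers, about 145 mm long (x -92..57 mm), 55 mm wide, 18 mm thick, lying flat. To be left alone
- tape: black roll of tape, 90 mm across, 19 mm tall, lying flat. To be left alone
- jar: small jar with white cap, 60 mm across, 75 mm tall; origin at its underside. To be left alone

How it is judged:
By the outcome, as a careful person would: the job done as asked, in the order asked, and still so for the second after the job is handed in, with the robot touching nothing.
Of reel_1, reel_2, reel_3, reel_4, reel_5 only 3 to 5 are there at a start; the rules pass over those that are not, and their reading is None.
At some moment in a run one of reel_1, reel_2, reel_3, reel_4, reel_5 may be knocked a few centimetres aside while the robot is not near it.
It also fails if it takes over 210 s, if anything falls off the work surface, if the arm or the gripper's body presses on something with over 40 N, if the wrist force passes 120 N, or if a joint passes its speed limit or range.

## Working session

There is one attempt and no reset: what is moved stays moved. The work goes in short steps, Python scripts to look and compute and a tool call to move; the robot and the scene stay as the last step left them, time stands still between calls to the robot, and variables do not carry over. Pictures are saved under pics/ and viewed, at most 14 in all, crops included, and the job is handed in when it is done.

Besides the shell and the picture viewer there is one more tool, called as name(argument=value, ...) on one line, values as JSON. jog_arm: Moves the arm, as the interface text tells. Its arguments: {"type":"object","properties":{"deltas":{"type":"array"},"grip_force":{"type":"number"}},"required":["deltas"]}

```bash
ls; mkdir -p pics; python3 - <<'E'
from rig import manip, imaging
import cv2,numpy as np
print(manip.get_state())
for n in ("top","side","wrist"):
    im=imaging.get_image(n); cv2.imwrite(f"pics/{n}0.png",cv2.resize(im,(800,600),interpolation=cv2.INTER_CUBIC) if n!="wrist" else im)
    cv2.imwrite(f"pics/{n}0raw.png",im)
    c=imaging.calibration(n); print(n,np.round(c["mtx"],2).tolist(),np.round(c["cam_to_world"],4).tolist())
E
```

```text
pics
{'clock': 0.0, 'qpos': array([-1.44400168e+00,  2.76568664e-01,  1.50613198e+00,  2.29143581e-05,
        1.36067368e+00, -1.20998690e-01]), 'qd': array([-0.00027873,  0.00052116, -0.00067019, -0.0015768 , -0.001776  ,
       -0.0009781 ]), 'effort': array([-1.54896250e-03, -4.16770577e+01, -2.45807290e+01, -3.81626523e-04,
        1.09302480e-02,  1.39107900e-05]), 'position': array([ 0.14096701, -0.5569361 ,  0.24145516]), 'ee_rot': array([-8.90864472e-04,  9.92334524e-01,  1.23577504e-01,  8.62138269e-06]), 'contact_force': array([ 0.02783296, -0.10810782,  0.12120984]), 'moment': array([ 0.00991061, -0.03173048, -0.03737896]), 'gripper_force': 0.0, 'width': 0.08504106542663355}
top [[443.22, 0.0, 253.35], [0.0, 443.22, 194.68], [0.0, 0.0, 1.0]] [[-0.0134, -0.9898, 0.1421, 0.3415], [-0.9999, 0.0146, 0.0072, -0.05], [-0.0092, -0.142, -0.9898, 1.4211], [0.0, 0.0, 0.0, 1.0]]
side [[408.12, 0.0, 253.17], [0.0, 408.12, 192.49], [0.0, 0.0, 1.0]] [[-0.6919, -0.531, 0.4892, -0.1679], [-0.722, 0.5103, -0.4673, 0.6117], [-0.0015, -0.6765, -0.7365, 1.1302], [0.0, 0.0, 0.0, 1.0]]
wrist [[297.32, 0.0, 255.04], [0.0, 297.32, 194.75], [0.0, 0.0, 1.0]] [[0.2457, -0.9211, -0.3021, 0.2187], [-0.9693, -0.2341, -0.0746, -0.5371], [-0.002, 0.3112, -0.9503, 0.3733], [0.0, 0.0, 0.0, 1.0]]
```

View pics/top0.png

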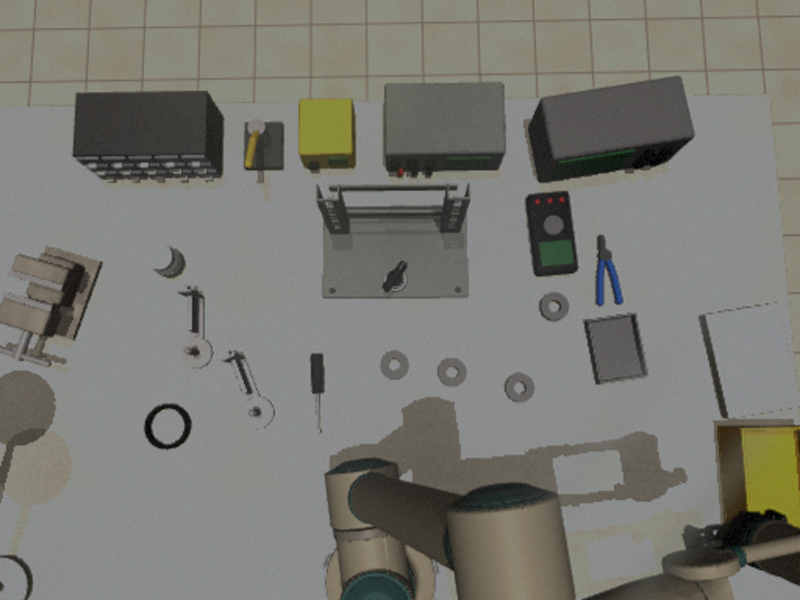

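View pics/side0.png

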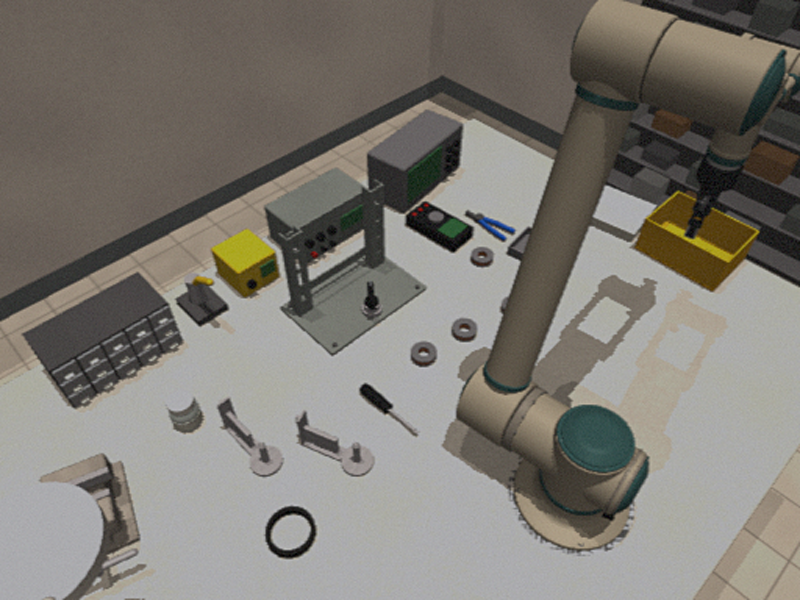

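Top view: four reels at (394,364), (452,372), (519,387) and (554,306). The holders are on the left, with dishes at (196,352) and (258,412). The rack foot's front corners are at (323,297) and (468,297), and the knob is at (396,277). I'll turn these into positions.

```bash
cat > h.py <<'E'
from rig import manip, imaging
import cv2, numpy as np
def ray(n,uv,c):
    K=c["mtx"]; x=np.array([(uv[0]-K[0,2])/K[0,0],(uv[1]-K[1,2])/K[1,1]])
    if n=="wrist":
        r=np.hypot(*x); d=np.array([*(x/max(r,1e-9)*np.sin(r)),np.cos(r)])
    else: d=np.array([*x,1.])
    T=np.array(c["cam_to_world"]); return T[:3,3],T[:3,:3]@d
def unp(n,uv,z,c=None):
    o,d=ray(n,uv,c or imaging.calibration(n)); return o+d*(z-o[2])/d[2]
def proj(n,P,c=None):
    c=c or imaging.calibration(n); T=np.array(c["cam_to_world"]); K=c["mtx"]
    p=T[:3,:3].T@(np.array(P,float)-T[:3,3])
    if n=="wrist":
        r=np.hypot(p[0],p[1]); t=np.arctan2(r,p[2]); q=p[:2]/max(r,1e-9)*t
    else: q=p[:2]/p[2]
    return np.array([K[0,0]*q[0]+K[0,2],K[1,1]*q[1]+K[1,2]])
def tri(n1,uv1,c1,n2,uv2,c2):
    o1,d1=ray(n1,uv1,c1);o2,d2=ray(n2,uv2,c2)
    s=np.linalg.lstsq(np.c_[d1,-d2],o2-o1,rcond=None)[0]
    return (o1+d1*s[0]+o2+d2*s[1])/2
def shot(n,f,zoom=1.5625,crop=None):
    s=manip.get_state(); c=imaging.calibration(n); im=imaging.get_image(n)
    cv2.imwrite(f"pics/{f}.png",im); np.savez(f"pics/{f}.npz",mtx=c["mtx"],cam_to_world=c["cam_to_world"])
    v=im if crop is None else im[crop[1]:crop[3],crop[0]:crop[2]]
    cv2.imwrite(f"pics/{f}_v.png",cv2.resize(v,None,fx=zoom,fy=zoom,interpolation=cv2.INTER_CUBIC))
    return im,c,s
def load(f): d=np.load(f"pics/{f}.npz"); return {k:d[k] for k in d}
E
python3 - <<'E'
from h import *
c=imaging.calibration("top")
def p(n,u,v,z): print(n,np.round(unp("top",(u/1.5625,v/1.5625),z,c)[:2]*1000).tolist())
p("footFL",323,297,.01);p("footFR",468,297,.01)
p("knob a",404,264,.077);p("knob b",389,290,.077)
for i,(u,v) in enumerate([(394,364),(452,372),(519,387),(554,306)]): p(f"reel{i}",u,v,.018)
p("A dish",196,352,.02);p("A plate",192,291,.08);p("B dish",258,412,.02);p("B plate",234,356,.08)
p("jar",172,262,.07);p("screwdriver",317,372,.02); p("tape",167,426,.01)
E
```

```text
footFL [561.0, 110.0]
footFR [557.0, -189.0]
knob a [614.0, -57.0]
knob b [563.0, -27.0]
reel0 [421.0, -34.0]
reel1 [403.0, -151.0]
reel2 [371.0, -285.0]
reel3 [534.0, -363.0]
A dish [451.0, 367.0]
A plate [566.0, 360.0]
B dish [329.0, 239.0]
B plate [437.0, 275.0]
jar [627.0, 405.0]
screwdriver [407.0, 121.0]
tape [303.0, 424.0]
```

jog_arm(deltas=[0,0,0,50,50,20,1,0,0,0,100,100,40,1,0,0,0,140,150,60,1,0,0,0,170,200,60,1,0,0,0,200,250,60,1,0,0,0,230,300,60,1,0,0,0,250,350,60,1,0,0,0,270,400,60,1,0,0,0,290,450,60,1,0,0,0,310,500,60,1,0,0,0,310,510,60,1], grip_force=40)

```text
clock: 1.25
position: [0.4295, -0.1014, 0.3019]
ee_rot: [0.0, 0.992, 0.124, 0.0]
contact_force: [0.6, -0.0, -0.1]
width: 0.0853
gripper_force: 0.0
```

jog_arm(deltas=[0,0,-8,50,20,10,1,0,0,-14,90,40,10,1,0,0,-14,90,50,10,1,0,0,-14,90,50,10,1])

```text
clock: 1.65
position: [0.519, -0.0519, 0.3109]
ee_rot: [-0.0, 1.0, 0.003, -0.001]
contact_force: [-0.8, -1.3, -0.2]
width: 0.0851
gripper_force: 0.0
```

```bash
python3 - <<'E'
from h import *
im,c,s=shot("wrist","w1"); print(s["position"],s["ee_rot"],s["qpos"]); shot("top","t1")
E
```

```text
[ 0.51903296 -0.05189292  0.31094172] [-3.81605215e-04  9.99992899e-01  3.49024296e-03 -1.36920732e-03] [-2.33159748e-01  1.64297762e-01  1.48582604e+00  1.00217795e-04
  1.49430988e+00  1.33064827e+00]
```

View pics/w1_v.png

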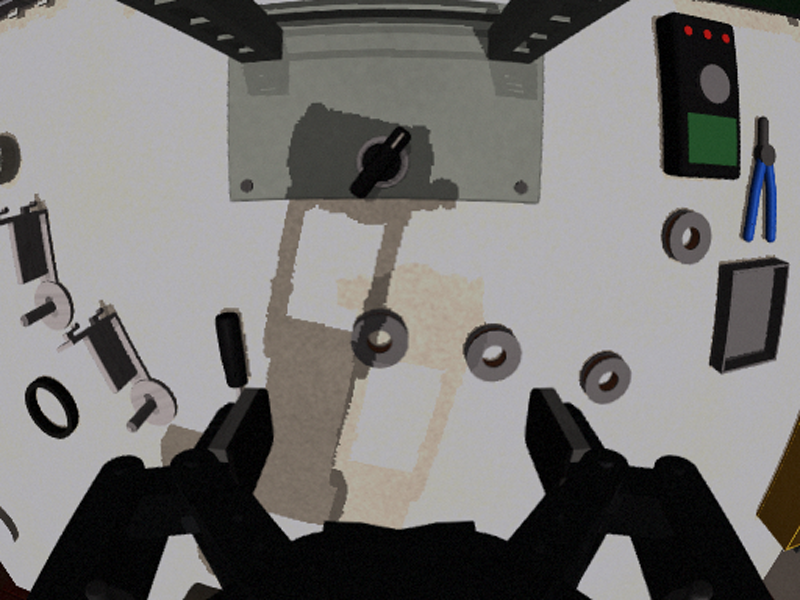

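Wrist view: knob centre about (381,163) with its marked end toward (404,133). Foot corners are at (230,201) and (541,203). Reels are at (380,339), (493,352), (605,377) and (687,236), and the holders are at the left edge.

```bash
python3 - <<'E'
from h import *
c=load("w1")
def p(n,u,v,z): 
    q=unp("wrist",(u/1.5625,v/1.5625),z,c)[:2]*1000; print(n,np.round(q,1).tolist()); return q
a=p("footFL",230,201,.01);b=p("footFR",541,203,.01)
d=(a-b)/np.linalg.norm(a-b); yaw=-np.degrees(np.arctan2(d[0],d[1])); X=np.array([d[1],-d[0]])
print("yaw",yaw,"foot len",np.linalg.norm(a-b),"origin",(a+b)/2+135*X,"knob",(a+b)/2+35*X)
k1=p("knob mark",404,132,.077);k2=p("knob b",358,192,.077)
print("mid",(k1+k2)/2,"ang",np.degrees(np.arctan2(*(k1-k2)[::-1])),np.linalg.norm(k1-k2))
for i,(u,v) in enumerate([(380,339),(493,352),(605,377),(687,236)]): p(f"reel{i}",u,v,.018)
E
python3 - <<'E'
import cv2
a=cv2.imread('pics/t1.png'); cv2.imwrite('pics/t1_v.png',cv2.resize(a,(800,600)))
b=cv2.imread('pics/w1.png')[50:150,140:350]; cv2.imwrite('pics/w1k.png',cv2.resize(b,None,fx=3.5,fy=3.5,interpolation=cv2.INTER_CUBIC))
E
```

```text
footFL [560.6, 112.6]
footFR [559.7, -186.9]
yaw -0.1883376015215333 foot len 299.50723363592266 origin [695.15189484 -37.56083039] knob [595.1524351  -37.23211986]
knob mark [618.4, -54.5]
knob b [571.1, -18.9]
mid [594.73864682 -36.68191935] ang -36.959201539852536 59.20349769146494
reel0 [422.9, -33.3]
reel1 [409.0, -147.5]
reel2 [376.7, -279.3]
reel3 [537.7, -355.8]
```

View pics/w1k.png

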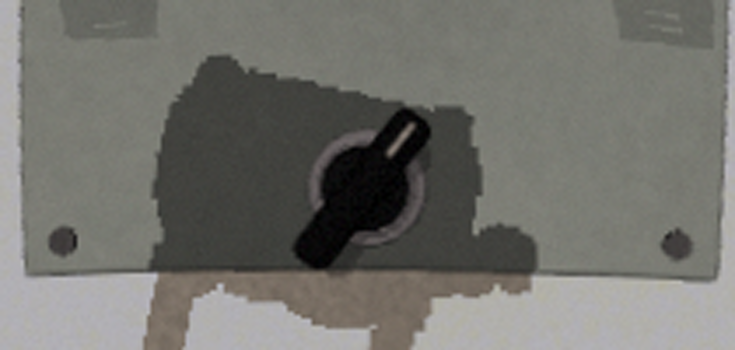

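jog_arm(deltas=[0,0,8.4,10,2,-10,1,0,0,16.8,20,4,-20,1,0,0,25.2,30,6,-30,1,0,0,33.6,40,8,-40,1,0,0,42,50,10,-50,1,0,0,50.4,60,12,-60,1,0,0,58.8,70,14,-70,1,0,0,67.2,76,15,-80,1,0,0,75.6,76,15,-90,1,0,0,84,76,15,-100,1,0,0,92.4,76,15,-110,1,0,0,100.8,76,15,-120,1,0,0,109.2,76,15,-130,1,0,0,117.6,76,15,-140,1,0,0,126,76,15,-150,1,0,0,134.4,76,15,-160,1,0,0,142.6,76,15,-170,1,0,0,142.6,76,15,-200,1,0,0,142.6,76,15,-200,1])

```text
clock: 3.65
position: [0.5911, -0.0394, 0.1092]
ee_rot: [-0.004, 0.32, 0.947, -0.001]
contact_force: [-1.1, -0.7, 0.2]
width: 0.0857
gripper_force: 0.0
```

```bash
python3 - <<'E'
from h import *
im,c,s=shot("wrist","w2"); print(s["position"],s["ee_rot"],s["qpos"])
E
```

```text
[ 0.59114294 -0.03938187  0.1092192 ] [-3.76679756e-03  3.19846854e-01  9.47461477e-01 -7.42512660e-04] [-1.83687977e-01  4.06150633e-01  1.65782804e+00 -4.57691692e-04
  1.08528193e+00 -1.10312850e+00]
```

View pics/w2_v.png

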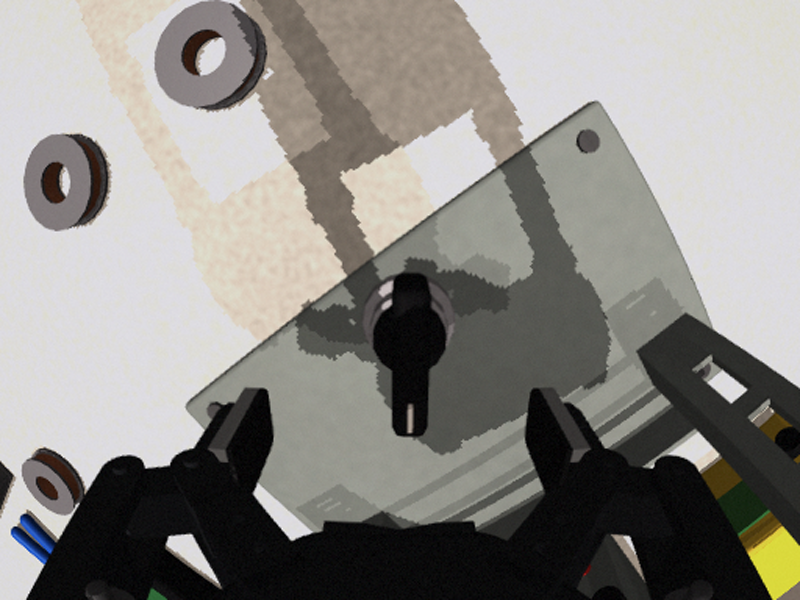

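The knob is between the fingers. Its ends are at about (411,280) and (408,434), and the mark is at the bottom end.

```bash
python3 - <<'E'
from h import *
c=load("w2")
p=[unp("wrist",(u/1.5625,v/1.5625),.077,c)*1000 for u,v in [(411,276),(409,434),]]
print(p,(p[0]+p[1])/2,np.linalg.norm(p[0]-p[1]),np.degrees(np.arctan2(*(p[1]-p[0])[1::-1])))
a,b=[unp("wrist",(u/1.5625,v/1.5625),.01,c)[:2]*1000 for u,v in [(597,101),(188,402)]]
d=(a-b)/np.linalg.norm(a-b); X=np.array([d[1],-d[0]])
print(a,b,np.linalg.norm(a-b),-np.degrees(np.arctan2(d[0],d[1])),(a+b)/2+35*X)
E
```

```text
[array([564.44882924, -12.61755876,  77.        ]), array([618.49503597, -53.94978813,  77.        ])] [591.4719326  -33.28367344  77.        ] 68.0392948714828 -37.40721434868669
[561.56156488 112.26683513] [ 559.00889206 -177.90874506] 290.18680789945626 -0.5040176223158288 [595.28387427 -33.12883784]
```

jog_arm(deltas=[0,0,0,3,3,-15,1,0,0,0,3,3,-30,1,0,0,0,3,3,-45,1,0,0,0,3,3,-45,0,0,0,0,3,3,-45,0,0,0,0,3,3,-45,0,0,0,0,3,3,-45,0,0,0,0,3,3,-45,0,0,0,0,3,3,-45,0,0,0,0,3,3,-45,0,0,0,0,3,3,-45,0], grip_force=30)

```text
clock: 4.8
position: [0.5972, -0.0376, 0.0683]
ee_rot: [-0.0, 0.318, 0.948, -0.002]
contact_force: [-4.4, -5.5, 5.6]
width: 0.0145
gripper_force: 34.1
```

```bash
python3 - <<'E'
from h import *
s=manip.get_state(); print(s)
E
```

```text
{'clock': 4.8, 'qpos': array([-0.17655151,  0.45289952,  1.69780142, -0.00516427,  0.99154455,
       -1.09680201]), 'qd': array([ 7.19700752e-04,  8.38643484e-04, -2.92071574e-04, -4.05681932e-05,
        3.14008423e-03, -1.42810110e-03]), 'effort': array([ 3.72529797e+00, -4.33780110e+01, -1.95587558e+01,  1.95900902e+00,
       -1.10486872e+00,  3.22593783e-02]), 'position': array([ 0.59715254, -0.03759347,  0.06825358]), 'ee_rot': array([-2.69030795e-06,  3.18226310e-01,  9.48012258e-01, -2.18497266e-03]), 'contact_force': array([-4.3515473 , -5.49258059,  5.60028725]), 'moment': array([-0.9302452 ,  0.68691047,  0.01159919]), 'gripper_force': 34.12181854248047, 'width': 0.014502174298557451}
```

jog_arm(deltas=[0,0,0,-3,-3,0,0,0,0,-5,-3,-3,0,0,0,0,-10,-3,-3,0,0,0,0,-15,-3,-3,0,0,0,0,-20,-3,-3,0,0,0,0,-25,-3,-3,0,0,0,0,-30,-3,-3,0,0,0,0,-30,-3,-3,0,0])

```text
clock: 5.6
position: [0.5958, -0.0389, 0.0683]
ee_rot: [0.001, 0.554, 0.833, 0.0]
contact_force: [-1.5, -1.0, 5.8]
width: 0.0142
gripper_force: 34.0
```

```bash
cat >> h.py <<'E'
def st():
    s=manip.get_state(); q=s["ee_rot"]
    print("t",round(s["clock"],2),"p",np.round(s["position"]*1000,1),"yaw",round(np.degrees(2*np.arctan2(q[2],q[1])),1),"F",np.round(s["contact_force"],1),"M",np.round(s["moment"],3),"w",round(s["width"]*1000,1),"g",round(s["gripper_force"],1),"q6",round(np.degrees(s["qpos"][5]),1),"e6",round(s["effort"][5],3))
    return s
E
python3 -c "from h import *; st()"
```

```text
t 5.6 p [595.8 -38.9  68.3] yaw 112.7 F [-1.5 -1.   5.8] M [-0.165  0.065 -0.073] w 14.2 g 34.0 q6 -33.1 e6 0.251
```

jog_arm(deltas=[0,0,-5,0,0,0,0,0,0,-10,0,0,0,0,0,0,-15,0,0,0,0])

```text
clock: 5.9
position: [0.5951, -0.0391, 0.0683]
ee_rot: [0.001, 0.658, 0.753, -0.0]
contact_force: [-2.5, -2.0, 6.9]
width: 0.0143
gripper_force: 34.1
```

```bash
python3 -c "
from h import *
st()"
```

```text
t 5.9 p [595.1 -39.1  68.3] yaw 97.6 F [-2.5 -2.   6.9] M [-0.301  0.327  0.027] w 14.3 g 34.1 q6 -18.0 e6 -0.633
```

jog_arm(deltas=[0,0,0,0,0,0,0,0,0,0,0,0,0,0])

```text
clock: 6.1
position: [0.5952, -0.0391, 0.0683]
ee_rot: [0.001, 0.657, 0.754, -0.0]
contact_force: [-2.1, -2.0, 6.6]
width: 0.0143
gripper_force: 34.1
```

```bash
python3 -c "
from h import *
st(); shot('wrist','w3',5,(210,160,300,300))"
```

```text
t 6.1 p [595.2 -39.1  68.3] yaw 97.8 F [-2.1 -2.   6.6] M [-0.306  0.305 -0.08 ] w 14.3 g 34.1 q6 -18.2 e6 -0.04
```

View pics/w3_v.png

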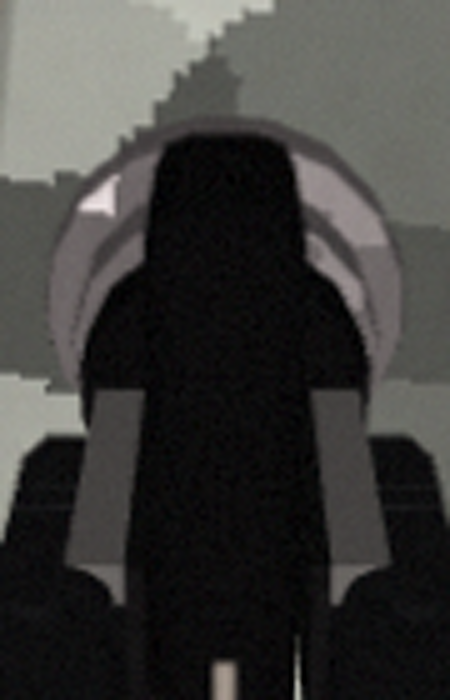

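jog_arm(deltas=[0,0,-5,0,0,0,0,0,0,-10,0,0,0,0,0,0,-15,0,0,0,0,0,0,-20,0,0,0,0,0,0,-25,0,0,0,0,0,0,-30,0,0,0,0,0,0,-35,0,0,0,0,0,0,-40,0,0,0,0,0,0,-45,0,0,0,0,0,0,-49,0,0,0,0,0,0,-51,0,0,0,0,0,0,-53,0,0,0,0,0,0,-55,0,0,0,0])

```text
clock: 7.45
position: [0.5928, -0.0384, 0.0682]
ee_rot: [-0.0, 0.931, 0.365, -0.002]
contact_force: [-7.4, -0.6, 10.4]
width: 0.014
gripper_force: 34.6
```

```bash
python3 -c "
from h import *
st()"
```

```text
t 7.45 p [592.8 -38.4  68.2] yaw 42.8 F [-7.4 -0.6 10.4] M [-0.129  0.977  0.08 ] w 14.0 g 34.6 q6 36.9 e6 -0.208
```

jog_arm(deltas=[0,0,-1,0,0,0,0,0,0,-2,0,0,0,0,0,0,-3,0,0,0,0,0,0,-4,0,0,0,0])

```text
clock: 7.85
position: [0.5926, -0.0383, 0.0682]
ee_rot: [-0.001, 0.943, 0.332, -0.002]
contact_force: [-6.9, -1.0, 10.8]
width: 0.0142
gripper_force: 34.7
```

```bash
python3 -c "
from h import *
st()"
```

```text
t 7.85 p [592.6 -38.3  68.2] yaw 38.8 F [-6.9 -1.  10.8] M [-0.136  1.055  0.064] w 14.2 g 34.7 q6 40.9 e6 -0.068
```

jog_arm(deltas=[0,0,-1,0,0,0,0,0,0,-2,0,0,0,0,0,0,-3,0,0,0,0,0,0,-4,0,0,0,0,0,0,-5,0,0,0,0])

```text
clock: 8.35
position: [0.5925, -0.0381, 0.0682]
ee_rot: [-0.001, 0.957, 0.291, -0.002]
contact_force: [-7.0, -0.0, 10.9]
width: 0.0144
gripper_force: 34.7
```

```bash
python3 -c "
from h import *
st()"
```

```text
t 8.35 p [592.5 -38.1  68.2] yaw 33.8 F [-7.  -0.  10.9] M [-0.075  1.163  0.046] w 14.4 g 34.7 q6 45.9 e6 -0.068
```

jog_arm(deltas=[0,0,-1,0,0,0,0,0,0,-2,0,0,0,0,0,0,-3,0,0,0,0,0,0,-4,0,0,0,0,0,0,-5,0,0,0,0])

```text
clock: 8.85
position: [0.5924, -0.038, 0.0682]
ee_rot: [-0.001, 0.968, 0.249, -0.002]
contact_force: [-7.2, -0.3, 11.3]
width: 0.0143
gripper_force: 34.7
```

```bash
python3 -c "
from h import *
st()"
```

```text
t 8.85 p [592.4 -38.   68.2] yaw 28.8 F [-7.2 -0.3 11.3] M [0.034 1.153 0.22 ] w 14.3 g 34.7 q6 50.8 e6 0.121
```

jog_arm(deltas=[0,0,-2,0,0,0,0,0,0,-4,0,0,0,0,0,0,-6,0,0,0,0,0,0,-8,0,0,0,0,0,0,-10,0,0,0,0,0,0,-12,0,0,0,0,0,0,-14,0,0,0,0,0,0,-15,0,0,0,0])

```text
clock: 9.65
position: [0.5921, -0.0373, 0.0682]
ee_rot: [-0.001, 0.993, 0.12, -0.003]
contact_force: [-7.5, 2.3, 11.9]
width: 0.0147
gripper_force: 34.8
```

```bash
python3 -c "
from h import *
st()"
```

```text
t 9.65 p [592.1 -37.3  68.2] yaw 13.8 F [-7.5  2.3 11.9] M [0.316 1.239 0.295] w 14.7 g 34.8 q6 65.9 e6 0.184
```

jog_arm(deltas=[0,0,0,0,0,0,0.3,0,0,0,0,0,0,1,0,0,0,0,0,0,1,0,0,0,0,0,0,1,0,0,0,0,0,0,1,0,0,0,0,0,30,1,0,0,0,0,0,70,1,0,0,0,0,0,110,1,0,0,0,0,0,110,1,0,0,0,0,0,110,1])

```text
clock: 10.65
position: [0.5956, -0.0384, 0.1778]
ee_rot: [0.0, 0.993, 0.12, 0.001]
contact_force: [-1.4, 0.0, -0.6]
width: 0.0856
gripper_force: 0.0
```

```bash
python3 -c "
from h import *
st(); shot('wrist','w4')"
```

```text
t 10.65 p [595.6 -38.4 177.8] yaw 13.8 F [-1.4  0.  -0.6] M [ 0.007 -0.003  0.03 ] w 85.6 g 0.0 q6 65.8 e6 -0.0
```

View pics/w4_v.png

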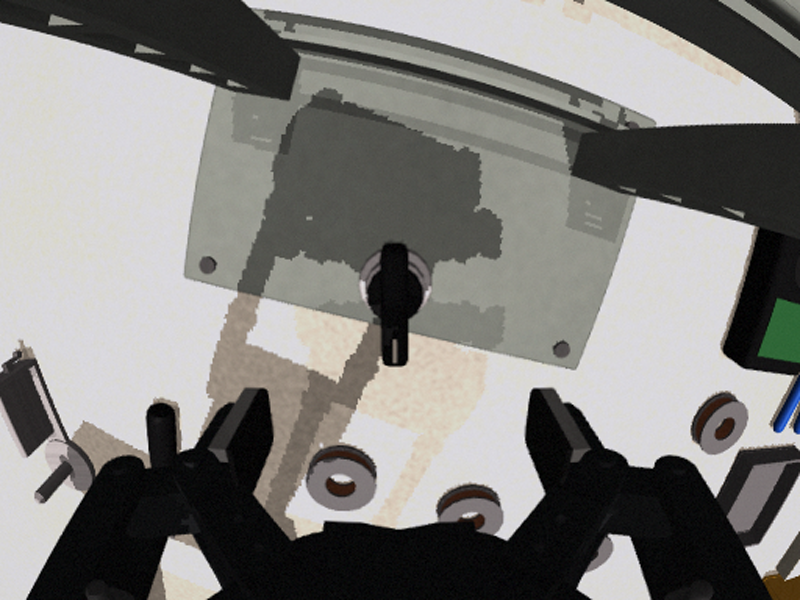

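jog_arm(deltas=[0,0,-2,-20,0,30,1,0,0,-4,-45,15,60,1,0,0,-6,-65,50,90,1,0,0,-8,-85,90,110,1,0,0,-10,-85,135,120,1,0,0,-12,-85,180,120,1,0,0,-13.8,-85,225,120,1,0,0,-13.8,-85,270,120,1,0,0,-13.8,-85,315,120,1,0,0,-13.8,-85,348,120,1,0,0,-13.8,-85,348,120,1,0,0,-13.8,-85,348,120,1,0,0,-13.8,-85,348,120,1])

```text
clock: 12.0
position: [0.5098, 0.3086, 0.2956]
ee_rot: [0.001, 1.0, -0.0, -0.001]
contact_force: [-0.2, 1.1, 0.3]
width: 0.0854
gripper_force: 0.0
```

```bash
python3 -c "
from h import *
st(); shot('wrist','w5')
c=load('w4')
a,b=[unp('wrist',(u/1.5625,v/1.5625),.01,c)[:2]*1000 for u,v in [(185,277),(577,369)]]
d=(a-b)/np.linalg.norm(a-b)
print(a,b,np.linalg.norm(a-b),-np.degrees(np.arctan2(d[0],d[1])))
"
```

```text
t 12.0 p [509.8 308.6 295.6] yaw -0.0 F [-0.2  1.1  0.3] M [-0.014 -0.026  0.01 ] w 85.4 g 0.0 q6 114.6 e6 -0.002
[561.97592028 111.27651922] [ 560.83916826 -185.30091256] 296.5796103028309 -0.21960799040743562
```

View pics/w5_v.png

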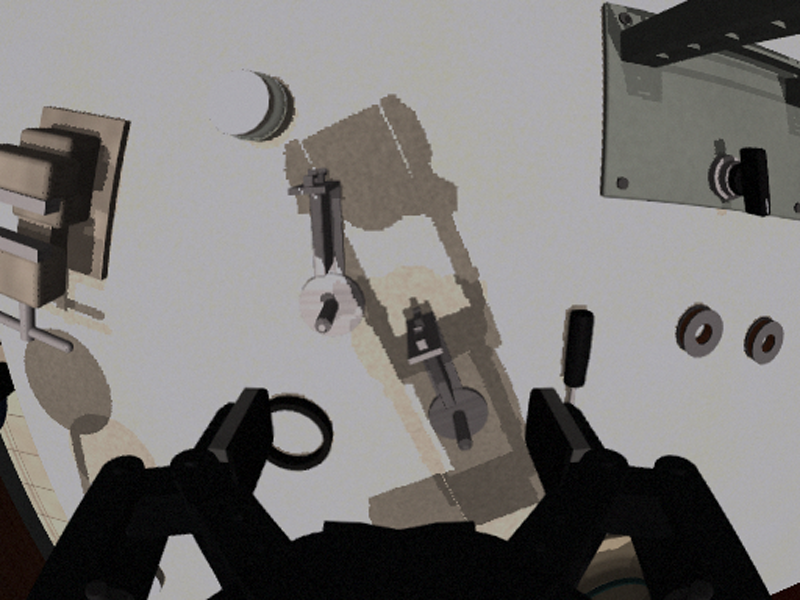

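Wrist view: holder A has its tabs at (317,175) and dish at (330,303). Holder B has its tabs at (418,310) and dish at (457,410). The tape, screwdriver and jar are clear. I'll zoom in on the holders.

```bash
python3 -c "
import cv2
b=cv2.imread('pics/w5.png')[100:300,175:330]; b=cv2.convertScaleAbs(b,alpha=1.5); cv2.imwrite('pics/w5c.png',cv2.resize(b,None,fx=3,fy=3,interpolation=cv2.INTER_CUBIC))"
```

```text
(no output)
```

View pics/w5c.png

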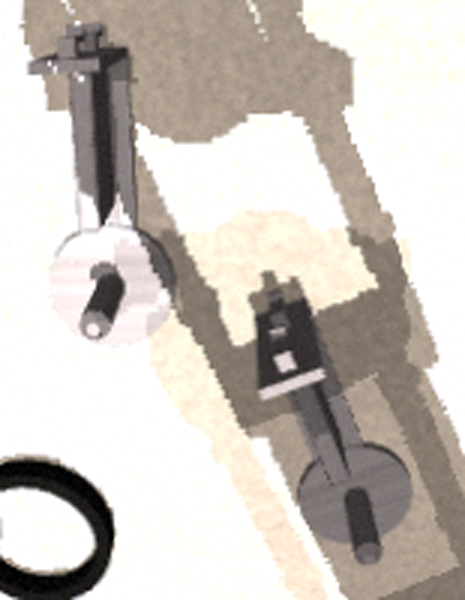

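```bash
cat >> h.py <<'E'
from scipy.optimize import least_squares
def fitobj(n,c,pts,x0):
    # pts: list of (local xyz mm, raw uv); pose x,y(mm),yaw(deg)
    def f(p):
        a=np.radians(p[2]); r=[]
        for L,uv in pts:
            P=np.array([p[0]+np.cos(a)*L[0]-np.sin(a)*L[1],p[1]+np.sin(a)*L[0]+np.cos(a)*L[1],L[2]])/1000
            r+=list(proj(n,P,c)-uv)
        return np.array(r)
    s=least_squares(f,x0); return s.x,np.round(s.fun,1)
E
python3 -c "
from h import *
c=load('w5'); k=lambda u,v:np.array([u/3+175,v/3+100])
for nm,pts,x0 in [('A',[((-118,0,8),k(112,286)),((-118,0,67),k(95,325)),((-2.5,0,90),k(80,62))],(566,360,-3)),
 ('B',[((-118,0,8),k(355,494)),((-118,0,67),k(369,553)),((-2.5,14,90),k(258,395)),((-2.5,-14,90),k(325,375))],(437,275,18))]:
    p,r=fitobj('wrist',c,pts,x0); a=np.radians(p[2])
    print(nm,p.round(1),'web',(p[:2]-50*np.array([np.cos(a),np.sin(a)])).round(1),r)
    q=[unp('wrist',pts[0][1],.008,c)*1000,unp('wrist',pts[1][1],.067,c)*1000]; print(np.round(q))
    for L in [(-118,0,8),(-118,0,67),(0,14,90),(0,-14,90),(0,14,0),(0,-14,0),(-77,0,55),(-5,0,55)]:
        P=np.array([p[0]+np.cos(a)*L[0]-np.sin(a)*L[1],p[1]+np.sin(a)*L[0]+np.cos(a)*L[1],L[2]])/1000
        print(L,((proj('wrist',P,c)-[175,100])*3).round())
"
```

```text
A [570.  369.5  -1.4] web [520.  370.7] [ 0.2 -0.7 -0.2  0.5  0.   0.1]
[[451. 373.   8.]
 [453. 372.  67.]]
(-118, 0, 8) [113. 284.]
(-118, 0, 67) [ 95. 326.]
(0, 14, 90) [44. 56.]
(0, -14, 90) [116.  56.]
(0, 14, 0) [84. 44.]
(0, -14, 0) [142.  44.]
(-77, 0, 55) [ 96. 228.]
(-5, 0, 55) [95. 62.]
B [438.2 288.8  21.9] web [391.8 270.2] [ 0.4  0.7  0.2  1.7  0.5 -0.3 -0.9 -1.4]
[[330. 246.   8.]
 [332. 245.  67.]]
(-118, 0, 8) [356. 496.]
(-118, 0, 67) [370. 558.]
(0, 14, 90) [257. 389.]
(0, -14, 90) [320. 366.]
(0, 14, 0) [254. 314.]
(0, -14, 0) [305. 295.]
(-77, 0, 55) [341. 481.]
(-5, 0, 55) [289. 355.]
```

jog_arm(deltas=[0,0,0,3,20,-40,1,0,0,0,6,40,-80,1,0,0,0,9,61,-120,1,0,0,0,9,61,-155,1,0,0,0,9,61,-170,1,0,0,0,9,61,-170,1,0,0,0,9,61,-170,1])

```text
clock: 12.75
position: [0.5198, 0.3698, 0.1274]
ee_rot: [-0.0, 1.0, -0.001, 0.0]
contact_force: [1.1, 0.3, -0.3]
width: 0.0854
gripper_force: 0.0
```

```bash
python3 -c "
from h import *
st(); shot('wrist','w6')
b=cv2.imread('pics/w6.png')[150:384,130:380]; b=cv2.convertScaleAbs(b,alpha=1.5); cv2.imwrite('pics/w6c.png',cv2.resize(b,None,fx=2.5,fy=2.5,interpolation=cv2.INTER_CUBIC))"
```

```text
t 12.75 p [519.8 369.8 127.4] yaw -0.1 F [ 1.1  0.3 -0.3] M [ 0.014 -0.043  0.007] w 85.4 g 0.0 q6 119.3 e6 -0.001
```

View pics/w6c.png

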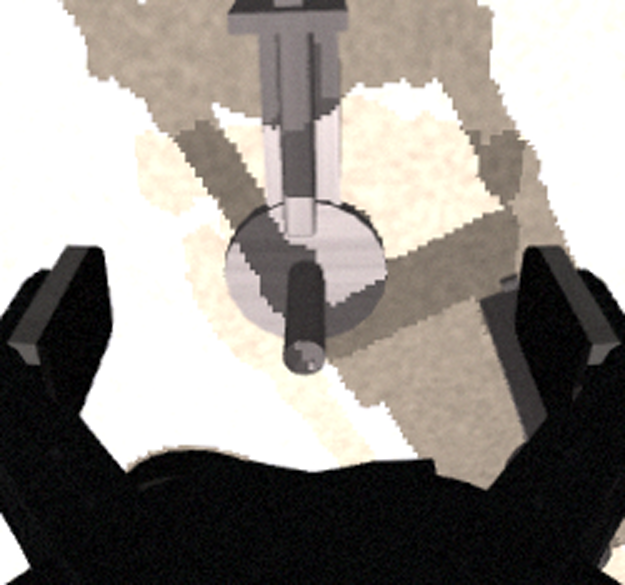

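```bash
python3 -c "
from h import *
c=load('w6'); k=lambda u,v:np.array([u/2.5+130,v/2.5+150])
pts=[((-118,0,8),k(305,267)),((-118,0,67),k(304,358)),((-5,14,90),k(230,13)),((-5,-14,90),k(347,13))]
p,r=fitobj('wrist',c,pts,(566,366,-1)); a=np.radians(p[2])
print(p.round(1),'web',(p[:2]-50*np.array([np.cos(a),np.sin(a)])).round(1),r)
"
```

```text
[573.4 376.1   1.3] web [523.4 375. ] [ 0.  -0.8 -0.3 -0.7 -0.7  1.1  0.9 -0.2]
```

jog_arm(deltas=[0,0,1.3,3.5,5,-30,1,0,0,1.3,3.5,5,-60,1,0,0,1.3,3.5,5,-80,1,0,0,1.3,3.5,5,-89,1,0,0,1.3,3.5,5,-89,1,0,0,1.3,3.5,5,-89,0,0,0,1.3,3.5,5,-89,0,0,0,1.3,3.5,5,-89,0,0,0,1.3,3.5,5,-89,0,0,0,1.3,3.5,5,-89,0,0,0,1.3,3.5,5,-89,0,0,0,1.3,3.5,5,-89,0,0,0,1.3,3.5,5,-89,0], grip_force=100)

```text
clock: 14.1
position: [0.5228, 0.3758, 0.0384]
ee_rot: [-0.0, 1.0, 0.011, 0.0]
contact_force: [-1.4, -1.0, 4.4]
width: 0.0084
gripper_force: 98.4
```

```bash
python3 -c "
from h import *
st()"
```

```text
t 14.1 p [522.8 375.8  38.4] yaw 1.3 F [-1.4 -1.   4.4] M [0.017 0.048 0.01 ] w 8.4 g 98.4 q6 118.2 e6 0.0
```

jog_arm(deltas=[0,0,0,0,0,20,0,0,0,0,0,0,60,0,0,0,0,0,0,100,0,0,0,0,0,0,140,0,0,0,0,10,-30,154,0,0,0,-1,20,-65,154,0,0,0,-1.6,30,-100,154,0,0,0,-1.6,40,-135,154,0,0,0,-1.6,50,-170,154,0,0,0,-1.6,60,-205,154,0,0,0,-1.6,70,-240,154,0,0,0,-1.6,80,-270,154,0,0,0,-1.6,82,-290,154,0,0,0,-1.6,82,-297.5,154,0,0,0,-1.6,82,-297.5,154,0,0,0,-1.6,82,-297.5,154,0,0,0,-1.6,82,-297.5,154,0,0,0,-1.6,82,-297.5,154,0,0,0,-1.6,82,-297.5,154,0])

```text
clock: 16.0
position: [0.6045, 0.079, 0.192]
ee_rot: [-0.0, 1.0, -0.002, 0.0]
contact_force: [0.0, -0.3, -3.7]
width: 0.0083
gripper_force: 98.0
```

```bash
python3 -c "
from h import *
st(); shot('wrist','w7'); shot('side','s7')
b=cv2.imread('pics/w7.png')[0:200,120:400]; b=cv2.convertScaleAbs(b,alpha=1.8);b=cv2.resize(b,None,fx=2,fy=2,interpolation=cv2.INTER_CUBIC)
d=cv2.imread('pics/s7.png')[80:250,150:290]; d=cv2.convertScaleAbs(d,alpha=1.8); d=cv2.resize(d,(230*400//340*1,400),interpolation=cv2.INTER_CUBIC)
cv2.imwrite('pics/w7c.png',np.hstack([b[:400,:530],d]))
print(cv2.imread('pics/w7c.png').shape)"
```

```text
t 16.0 p [604.5  79.  192. ] yaw -0.2 F [ 0.  -0.3 -3.7] M [-0.014  0.014  0.008] w 8.3 g 98.0 q6 91.1 e6 0.001
(400, 800, 3)
```

View pics/w7c.png

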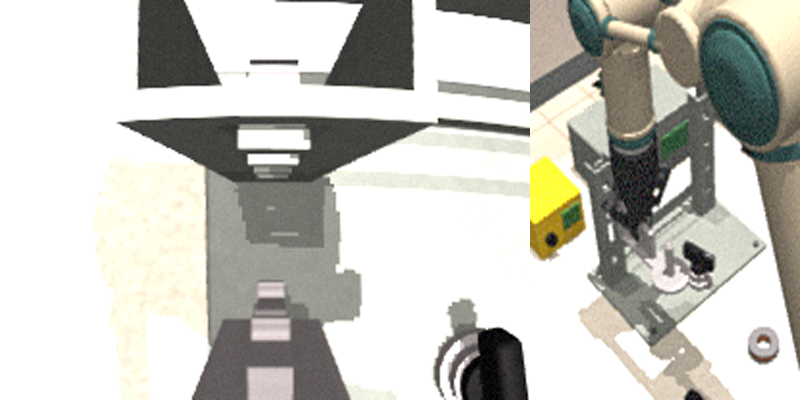

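View: the tabs sit at column 270, with the slots at about 274 straight ahead and about 1.5 mm to the right. I'll correct by 1.5 mm and insert.

jog_arm(deltas=[0,0,0,5,-1.5,0,0,0,0,0,12,-1.5,0,0,0,0,0,20,-1.5,0,0,0,0,0,26,-1.5,0,0,0,0,0,31,-1.5,0,0,0,0,0,34,-1.5,0,0,0,0,0,37,-1.5,0,0,0,0,0,37,-1.5,0,0,0,0,0,37,-1.5,0,0])

```text
clock: 17.0
position: [0.6414, 0.0767, 0.1919]
ee_rot: [0.0, 1.0, -0.003, -0.0]
contact_force: [-0.7, -0.3, -3.4]
width: 0.0083
gripper_force: 98.0
```

```bash
python3 -c "
from h import *
st()"
```

```text
t 17.0 p [641.4  76.7 191.9] yaw -0.3 F [-0.7 -0.3 -3.4] M [ 0.021  0.008 -0.02 ] w 8.3 g 98.0 q6 91.0 e6 -0.0
```

jog_arm(deltas=[0,0,0,1,0,0,0,0,0,0,2,0,0,0,0,0,0,3,0,0,0,0,0,0,4,0,0,0,0,0,0,5,0,0,0,0,0,0,5,0,0,0])

```text
clock: 17.6
position: [0.6468, 0.0767, 0.1919]
ee_rot: [0.0, 1.0, -0.003, 0.0]
contact_force: [-0.2, 0.2, -2.6]
width: 0.0083
gripper_force: 98.0
```

```bash
python3 -c "
from h import *
st()"
```

```text
t 17.6 p [646.8  76.7 191.9] yaw -0.3 F [-0.2  0.2 -2.6] M [-0.021 -0.018 -0.014] w 8.3 g 98.0 q6 91.0 e6 -0.0
```

jog_arm(deltas=[0,0,0,1,0,0,0,0,0,0,2,0,0,0,0,0,0,3,0,0,0,0,0,0,3,0,0,0])

```text
clock: 18.0
position: [0.6489, 0.0767, 0.1917]
ee_rot: [0.0, 1.0, -0.003, -0.001]
contact_force: [-2.7, 0.1, -1.9]
width: 0.0082
gripper_force: 98.1
```

```bash
python3 -c "
from h import *
st()"
```

```text
t 18.0 p [648.9  76.7 191.7] yaw -0.3 F [-2.7  0.1 -1.9] M [ 0.048  0.211 -0.047] w 8.2 g 98.1 q6 90.9 e6 -0.024
```

jog_arm(deltas=[0,0,0,1,0,0,0,0,0,0,2,0,0,0,0,0,0,3,0,0,0,0,0,0,3,0,0,0])

```text
clock: 18.4
position: [0.6489, 0.0767, 0.1914]
ee_rot: [0.0, 1.0, -0.003, -0.004]
contact_force: [-10.0, 0.2, -0.4]
width: 0.0084
gripper_force: 98.5
```

```bash
python3 -c "
from h import *
st()"
```

```text
t 18.4 p [648.9  76.7 191.4] yaw -0.3 F [-10.    0.2  -0.4] M [-0.009  1.016 -0.014] w 8.4 g 98.5 q6 90.9 e6 -0.041
```

jog_arm(deltas=[0,0,0,-2.5,0,0,0,0,0,0,-2.5,0,-2,0,0,0,0,-2.5,0,-4,0,0,0,0,-2.5,0,-6,0,0,0,0,-2.5,0,-8,0,0,0,0,-2.5,0,-10,0,0,0,0,-2.5,0,-12,0,0,0,0,-2.5,0,-14,0,0,0,0,-2.5,0,-16,0,0,0,0,-2.5,0,-18,0,0,0,0,-2.5,0,-20,0,0,0,0,-2.5,0,-21,0,0,0,0,-2.5,0,-22,0,0,0,0,-2.5,0,-22,0])

```text
clock: 19.8
position: [0.649, 0.0767, 0.1713]
ee_rot: [0.0, 1.0, -0.003, -0.001]
contact_force: [-7.9, 0.5, 5.3]
width: 0.0083
gripper_force: 99.4
```

```bash
python3 -c "
from h import *
st()"
```

```text
t 19.8 p [649.   76.7 171.3] yaw -0.3 F [-7.9  0.5  5.3] M [-0.016  1.048 -0.046] w 8.3 g 99.4 q6 91.0 e6 -0.053
```

jog_arm(deltas=[0,0,0,0,0,-2,0,0,0,0,0,0,-5,0,0,0,0,0,0,-5,0])

```text
clock: 20.1
position: [0.6487, 0.0768, 0.1706]
ee_rot: [0.0, 1.0, -0.003, 0.0]
contact_force: [-16.3, 0.6, 21.2]
width: 0.0088
gripper_force: 102.2
```

```bash
python3 -c "
from h import *
st()"
```

```text
t 20.1 p [648.7  76.8 170.6] yaw -0.3 F [-16.3   0.6  21.2] M [-0.08   1.733 -0.055] w 8.8 g 102.2 q6 91.0 e6 -0.054
```

jog_arm(deltas=[0,0,0,-1,0,5,0,0,0,0,-1,0,5,0.3,0,0,0,-1,0,5,0.6,0,0,0,-1,0,5,1,0,0,0,-1,0,5,1,0,0,0,-1,0,5,1,0,0,0,-1,0,5,1,0,0,0,-1,0,35,1,0,0,0,-5,0,75,1,0,0,0,-30,0,110,1,0,0,0,-70,0,130,1,0,0,0,-110,20,130,1,0,0,0,-145,50,130,1,0,0,0,-180,85,130,1,0,0,0,-205,125,130,1,0,0,0,-215,165,100,1,0,0,5,-225,190,70,1,0,0,13,-245,195,40,1,0,0,21,-252,195,0,1,0,0,22,-252,195,-40,1], grip_force=40)

```text
clock: 22.1
position: [0.3969, 0.2722, 0.1242]
ee_rot: [-0.0, 0.982, 0.19, 0.001]
contact_force: [0.8, 0.2, -0.8]
width: 0.0856
gripper_force: 0.0
```

```bash
python3 -c "
from h import *
st()"
```

```text
t 22.1 p [396.9 272.2 124.2] yaw 22.0 F [ 0.8  0.2 -0.8] M [-0.03  -0.052  0.02 ] w 85.6 g 0.0 q6 94.2 e6 -0.279
```

jog_arm(deltas=[0,0,0,0,0,0,1,0,0,0,0,0,0,1])

```text
clock: 22.3
position: [0.3985, 0.2718, 0.1253]
ee_rot: [0.0, 0.982, 0.188, -0.0]
contact_force: [1.0, 0.5, 0.4]
width: 0.0855
gripper_force: 0.0
```

```bash
python3 -c "
from h import *
st(); shot('wrist','w8'); shot('side','s8')
b=cv2.imread('pics/w8.png')[150:384,130:380]; b=cv2.convertScaleAbs(b,alpha=1.5); b=cv2.resize(b,None,fx=2.0,fy=2.0,interpolation=cv2.INTER_CUBIC)
d=cv2.imread('pics/s8.png')[80:276,150:300]; d=cv2.convertScaleAbs(d,alpha=1.8); d=cv2.resize(d,(300,468),interpolation=cv2.INTER_CUBIC)
cv2.imwrite('pics/w8c.png',np.hstack([b,d]))"
```

```text
t 22.3 p [398.5 271.8 125.3] yaw 21.7 F [1.  0.5 0.4] M [-0.015 -0.018 -0.013] w 85.5 g 0.0 q6 94.4 e6 -0.004
```

View pics/w8c.png

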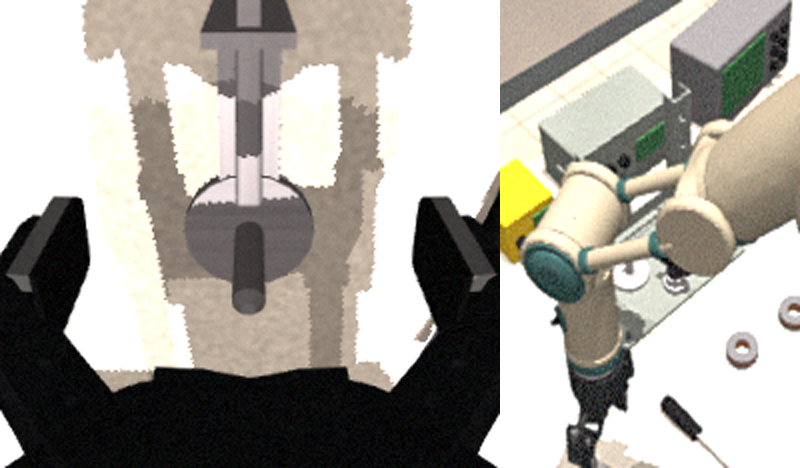

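Holder B is centred under the gripper: dish at (249,229), spindle tip at (249,301), plate's top rear edge at (202..297, 30). A's dish hangs on the rack in the side view.

```bash
python3 -c "
from h import *
c=load('w8'); k=lambda u,v:np.array([u/2+130,v/2+150])
pts=[((-118,0,8),k(249.5,229)),((-118,0,67),k(249,301)),((0,14,90),k(203,30)),((0,-14,90),k(296,30))]
p,r=fitobj('wrist',c,pts,(438,288,21)); a=np.radians(p[2])
print(p.round(1),'web',(p[:2]-50*np.array([np.cos(a),np.sin(a)])).round(1),r)
c=load('w6'); k=lambda u,v:np.array([u/2.5+130,v/2.5+150])
pts=[((-118,0,8),k(305,267)),((-118,0,67),k(304,358)),((0,14,90),k(230,13)),((0,-14,90),k(347,13))]
print(fitobj('wrist',c,pts,(566,366,-1)))
"
```

```text
[439.4 288.8  21.6] web [392.9 270.4] [-0.1  0.9  0.1  2.8 -1.1 -1.   1.1 -0.9]
(array([569.52700554, 375.98776958,   1.23273416]), array([ 0.1,  2.6, -0.2,  3. , -0.8, -0.9,  0.8, -2.1]))
```

jog_arm(deltas=[0,0,0,-3.5,-1,-30,1,0,0,0,-3.5,-1,-60,1,0,0,0,-3.5,-1,-80,1,0,0,0,-3.5,-1,-87,1,0,0,0,-3.5,-1,-87,1,0,0,0,-3.5,-1,-87,0,0,0,0,-3.5,-1,-87,0,0,0,0,-3.5,-1,-87,0,0,0,0,-3.5,-1,-87,0,0,0,0,-3.5,-1,-87,0,0,0,0,-3.5,-1,-87,0,0,0,0,-3.5,-1,-87,0,0,0,0,-3.5,-1,-87,0], grip_force=100)

```text
clock: 23.7
position: [0.3948, 0.2708, 0.0384]
ee_rot: [-0.0, 0.982, 0.188, 0.0]
contact_force: [-0.8, 0.5, 6.4]
width: 0.0086
gripper_force: 98.2
```

```bash
python3 -c "
from h import *
st()"
```

```text
t 23.7 p [394.8 270.8  38.4] yaw 21.7 F [-0.8  0.5  6.4] M [-0.094  0.101  0.019] w 8.6 g 98.2 q6 94.4 e6 -0.015
```

jog_arm(deltas=[0,0,0,0,0,20,0,0,0,0,0,0,60,0,0,0,0,0,0,100,0,0,0,0,0,0,140,0,0,0,-3,0,-40,154,0,0,0,-6,0,-80,154,0,0,0,-9,0,-120,154,0,0,0,-12,0,-160,154,0,0,0,-15,0,-200,154,0,0,0,-18,0,-240,154,0,0,0,-20,0,-280,154,0,0,0,-22,0,-320,154,0,0,0,-22,20,-360,154,0,0,0,-22,50,-395,154,0,0,0,-22,90,-424,154,0,0,0,-22,135,-424,154,0,0,0,-22,180,-424,154,0,0,0,-22,210,-424,154,0,0,0,-22,210,-424,154,0,0,0,-22,210,-424,154,0])

```text
clock: 25.7
position: [0.6039, -0.153, 0.1902]
ee_rot: [-0.0, 1.0, -0.002, -0.002]
contact_force: [-0.6, -0.6, -2.4]
width: 0.0084
gripper_force: 98.2
```

```bash
python3 -c "
from h import *
st()
shot('wrist','w9')
b=cv2.imread('pics/w9.png')[0:200,120:400]; b=cv2.convertScaleAbs(b,alpha=1.8);b=cv2.resize(b,None,fx=2,fy=2,interpolation=cv2.INTER_CUBIC)
cv2.imwrite('pics/w9c.png',b)"
```

```text
t 25.7 p [ 603.9 -153.   190.2] yaw -0.3 F [-0.6 -0.6 -2.4] M [-0.028 -0.006  0.037] w 8.4 g 98.2 q6 69.7 e6 0.004
```

View pics/w9c.png

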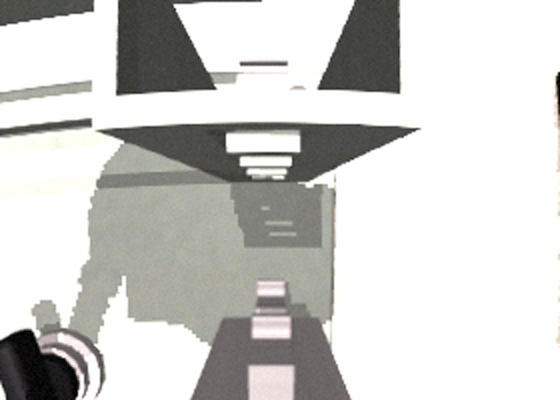

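Tabs at column 270, slots at about 264, so the slots are about 1.2 mm to the left. I'll shift +1.2 mm in y and insert.

jog_arm(deltas=[0,0,0,5,1.2,0,0,0,0,0,12,1.2,0,0,0,0,0,20,1.2,0,0,0,0,0,26,1.2,0,0,0,0,0,31,1.2,0,0,0,0,0,34,1.2,0,0,0,0,0,37,1.2,0,0,0,0,0,39,1.2,0,0,0,0,0,39,1.2,0,0])

```text
clock: 26.65
position: [0.6438, -0.1522, 0.1918]
ee_rot: [0.0, 1.0, -0.003, -0.0]
contact_force: [0.1, 1.2, -2.4]
width: 0.0082
gripper_force: 98.2
```

```bash
python3 -c "
from h import *
st()"
```

```text
t 26.65 p [ 643.8 -152.2  191.8] yaw -0.3 F [ 0.1  1.2 -2.4] M [ 0.024 -0.034 -0.   ] w 8.2 g 98.2 q6 71.0 e6 0.005
```

jog_arm(deltas=[0,0,0,1,0,0,0,0,0,0,2,0,0,0,0,0,0,3,0,0,0,0,0,0,4,0,0,0,0,0,0,4,0,0,0])

```text
clock: 27.15
position: [0.6471, -0.1521, 0.1918]
ee_rot: [0.0, 1.0, -0.003, -0.001]
contact_force: [-1.4, 0.5, -2.2]
width: 0.0082
gripper_force: 98.2
```

```bash
python3 -c "
from h import *
st()"
```

```text
t 27.15 p [ 647.1 -152.1  191.8] yaw -0.3 F [-1.4  0.5 -2.2] M [0.057 0.139 0.009] w 8.2 g 98.2 q6 71.1 e6 -0.005
```

jog_arm(deltas=[0,0,0,1,0,0,0,0,0,0,2,0,0,0,0,0,0,2,0,-2,0,0,0,0,2,0,-4,0,0,0,0,2,0,-6,0,0,0,0,2,0,-8,0,0,0,0,2,0,-10,0,0,0,0,2,0,-12,0,0,0,0,2,0,-14,0,0,0,0,2,0,-16,0,0,0,0,2,0,-18,0,0,0,0,2,0,-20,0,0,0,0,2,0,-22,0,0,0,0,2,0,-24,0,0,0,0,2,0,-27,0,0,0,0,2,0,-27,0])

```text
clock: 28.75
position: [0.647, -0.152, 0.1707]
ee_rot: [0.001, 1.0, -0.002, -0.001]
contact_force: [-16.0, 1.8, 22.3]
width: 0.0084
gripper_force: 102.4
```

```bash
python3 -c "
from h import *
st()"
```

```text
t 28.75 p [ 647.  -152.   170.7] yaw -0.3 F [-16.    1.8  22.3] M [0.376 1.858 0.05 ] w 8.4 g 102.4 q6 71.1 e6 0.034
```

jog_arm(deltas=[0,0,0,-2,0,5,0,0,0,0,-2,0,5,0.3,0,0,0,-2,0,5,0.6,0,0,0,-2,0,5,1,0,0,0,-2,0,5,1,0,0,0,-2,0,5,1,0,0,0,-2,0,5,1,0,0,0,-2,0,35,1,0,0,0,-5,0,75,1,0,0,0,-40,0,110,1,0,0,0,-80,0,140,1,0,0,0,-120,0,140,1,0,0,0,-160,0,140,1,0,0,0,-175,0,140,1,0,0,0,-175,0,140,1,0,0,0,-175,0,140,1], grip_force=40)

```text
clock: 30.35
position: [0.4757, -0.1524, 0.3052]
ee_rot: [0.0, 1.0, -0.003, 0.001]
contact_force: [-0.5, -0.6, -0.1]
width: 0.085
gripper_force: 0.0
```

```bash
cat >> h.py <<'E'
def topview(im,c,n,z,x0,x1,y0,y1,mm=1.0):
    "metric plan view of plane z: rows = x decreasing from x1, cols = y decreasing from y1 (mm)"
    X=np.arange(x1,x0,-mm); Y=np.arange(y1,y0,-mm); M=np.zeros((len(X),len(Y),2),np.float32)
    T=np.array(c["cam_to_world"]);K=c["mtx"]
    P=np.stack([*np.meshgrid(X,Y,indexing="ij"),np.full((len(X),len(Y)),z)],-1)/1000-T[:3,3]
    p=P@T[:3,:3]
    if n=="wrist":
        r=np.hypot(p[...,0],p[...,1]);t=np.arctan2(r,p[...,2]);q=p[...,:2]/np.maximum(r,1e-9)[...,None]*t[...,None]
    else: q=p[...,:2]/p[...,2:]
    M[...,0]=K[0,0]*q[...,0]+K[0,2];M[...,1]=K[1,1]*q[...,1]+K[1,2]
    return cv2.remap(im,M[...,0],M[...,1],cv2.INTER_LINEAR)
def reels(im,c,n,box,z=18):
    x0,x1,y0,y1=box; v=cv2.medianBlur(cv2.cvtColor(topview(im,c,n,z,*box),cv2.COLOR_BGR2GRAY),3)
    h=cv2.HoughCircles(v,cv2.HOUGH_GRADIENT,1,40,param1=60,param2=14,minRadius=26,maxRadius=32)
    return [] if h is None else [(round(float(x1-a[1])),round(float(y1-a[0])),round(float(a[2]),1),int(v[int(a[1]),int(a[0])])) for a in h[0]]
E
python3 -c "
from h import *
st()
im,c,s=shot('wrist','w10'); print('wrist',reels(im,c,'wrist',(250,640,-480,130)))
im,c,s=shot('top','t10'); print('top',reels(im,c,'top',(200,640,-480,480)))
c0=load('w1'); print('w1',reels(cv2.imread('pics/w1.png'),c0,'wrist',(300,640,-480,130)))
"
```

```text
t 30.35 p [ 475.7 -152.4  305.2] yaw -0.3 F [-0.5 -0.6 -0.1] M [-0.023 -0.042  0.031] w 85.0 g 0.0 q6 64.5 e6 -0.003
wrist [(422, -34, 31.4, 176), (370, -284, 29.2, 160), (408, -150, 31.4, 168), (536, -356, 31.4, 176), (594, -30, 30.3, 3), (590, 78, 28.0, 46)]
top [(404, -150, 29.2, 136), (372, -288, 28.0, 140), (308, 422, 31.4, 142), (534, -360, 31.4, 142), (636, 428, 30.2, 93)]
w1 [(404, -148, 28.0, 165), (372, -284, 28.0, 41), (536, -362, 28.0, 35), (424, -32, 31.4, 169)]
```

```bash
python3 -c "
from h import *
def d(f,n,boxes):
    im=cv2.imread(f'pics/{f}.png');c=load(f)
    for b in boxes:
        v=cv2.medianBlur(cv2.cvtColor(topview(im,c,n,141,*b,mm=.5),cv2.COLOR_BGR2GRAY),5)
        h=cv2.HoughCircles(v,cv2.HOUGH_GRADIENT,1,40,param1=40,param2=12,minRadius=60,maxRadius=68)
        print(f,b,None if h is None else [(b[1]-a[1]/2,b[3]-a[0]/2,a[2]/2) for a in h[0][:3]])
B=[(520,640,20,140),(520,640,-210,-90)]
d('w10','wrist',B); d('t10','top',B)
"
```

```text
w10 (520, 640, 20, 140) [(np.float32(577.25), np.float32(75.25), np.float32(31.5))]
w10 (520, 640, -210, -90) [(np.float32(576.25), np.float32(-150.75), np.float32(30.95))]
t10 (520, 640, 20, 140) [(np.float32(576.75), np.float32(76.25), np.float32(31.5))]
t10 (520, 640, -210, -90) None
```

```bash
python3 -c "
from h import *
c=load('w6'); p=np.array([519.8,369.8,127.4])
for t in (-6,-2,2,6,11):
    print(t,[((proj('wrist',(p+[11,s,-t])/1000,c)-[130,150])*2.5).round() for s in (42.5,-42.5)])
"
```

```text
-6 [array([100., 247.]), array([531., 246.])]
-2 [array([105., 237.]), array([526., 237.])]
2 [array([110., 229.]), array([521., 228.])]
6 [array([115., 220.]), array([516., 220.])]
11 [array([120., 210.]), array([511., 210.])]
```

jog_arm(deltas=[0,0,0,-25,1,-40,1,0,0,0,-50,2,-80,1,0,0,0,-69,3,-120,1,0,0,0,-69,3,-165,1,0,0,0,-69,3,-205,1,0,0,0,-69,3,-240,1,0,0,0,-69,3,-265,1,0,0,0,-69,3,-285,1,0,0,0,-69,3,-295,1,0,0,0,-69,3,-295,1,0,0,0,-69,3,-295,0,0,0,0,-69,3,-295,0,0,0,0,-69,3,-295,0,0,0,0,-69,3,-295,0,0,0,0,-69,3,-295,0,0,0,0,-69,3,-295,0], grip_force=40)

```text
clock: 32.05
position: [0.4067, -0.1496, 0.0111]
ee_rot: [0.001, 1.0, -0.003, 0.001]
contact_force: [-0.1, 0.6, 7.4]
width: 0.0551
gripper_force: 43.1
```

```bash
python3 -c "
from h import *
st()"
```

```text
t 32.05 p [ 406.7 -149.6   11.1] yaw -0.3 F [-0.1  0.6  7.4] M [ 0.154 -0.025  0.067] w 55.1 g 43.1 q6 60.9 e6 0.056
```

jog_arm(deltas=[0,0,0,0,0,20,0,0,0,0,0,0,60,0,0,0,0,0,0,105,0,0,0,0,15,0,150,0,0,0,0,45,-1,190,0,0,0,0,80,-2,215,0,0,0,0,120,-2,215,0,0,0,0,150,-2,215,0,0,0,0,170,-2,215,0,0,0,0,170,-2,215,0,0,0,0,170,-2,215,0,0,0,0,170,-2,215,0])

```text
clock: 33.25
position: [0.5742, -0.151, 0.2249]
ee_rot: [-0.0, 1.0, -0.003, -0.001]
contact_force: [-0.3, 0.0, -0.5]
width: 0.0551
gripper_force: 42.9
```

```bash
python3 -c "
from h import *
st(); im,c,s=shot('wrist','w11')
# reel top plane and the spindle tip plane
for z,b,r in ((s['position'][2]*1000+8,(520,640,-210,-90),(56,64)),):
    v=cv2.medianBlur(cv2.cvtColor(topview(im,c,'wrist',z,*b,mm=.5),cv2.COLOR_BGR2GRAY),5)
    h=cv2.HoughCircles(v,cv2.HOUGH_GRADIENT,1,20,param1=40,param2=10,minRadius=r[0],maxRadius=r[1])
    print(None if h is None else [(b[1]-a[1]/2,b[3]-a[0]/2,a[2]/2) for a in h[0][:4]])
cv2.imwrite('pics/w11_v.png',cv2.resize(im[150:384,100:400],None,fx=2.6,fy=2.5,interpolation=cv2.INTER_CUBIC))
"
```

```text
t 33.25 p [ 574.2 -151.   224.9] yaw -0.3 F [-0.3  0.  -0.5] M [-0.048  0.034  0.048] w 55.1 g 42.9 q6 68.9 e6 -0.001
[(np.float32(572.75), np.float32(-150.25), np.float32(28.35)), (np.float32(560.75), np.float32(-126.25), np.float32(30.6))]
```

jog_arm(deltas=[0,0,0,1.5,0,-10,0,0,0,0,1.5,0,-20,0,0,0,0,1.5,0,-32,0,0,0,0,1.5,0,-44,0,0,0,0,1.5,0,-56,0,0,0,0,1.5,0,-66,0,0,0,0,1.5,0,-71,0,0,0,0,1.5,0,-71,0])

```text
clock: 34.1
position: [0.5767, -0.151, 0.1528]
ee_rot: [-0.0, 1.0, -0.003, -0.001]
contact_force: [0.6, 0.5, -1.1]
width: 0.0557
gripper_force: 42.9
```

```bash
python3 -c "
from h import *
st()"
```

```text
t 34.1 p [ 576.7 -151.   152.8] yaw -0.3 F [ 0.6  0.5 -1.1] M [ 0.002  0.003 -0.045] w 55.7 g 42.9 q6 69.0 e6 0.0
```

jog_arm(deltas=[0,0,0,0,0,0,0.5,0,0,0,0,0,0,1,0,0,0,0,0,0,1,0,0,0,0,0,0,1,0,0,0,0,0,30,1,0,0,0,0,0,65,1,0,0,0,-10,0,100,1,0,0,0,-50,-10,130,1,0,0,0,-90,-30,140,1,0,0,0,-130,-60,140,1,0,0,0,-160,-95,140,1,0,0,0,-175,-130,135,1,0,0,0,-175,-134,130,1,0,0,0,-175,-134,130,1,0,0,0,-175,-134,130,1])

```text
clock: 35.6
position: [0.4025, -0.2844, 0.2839]
ee_rot: [-0.0, 1.0, -0.002, 0.0]
contact_force: [0.5, -0.4, -0.5]
width: 0.0854
gripper_force: 0.0
```

```bash
python3 -c "
from h import *
st(); im,c,s=shot('wrist','w12'); print(reels(im,c,'wrist',(250,640,-480,130)), 'onspindle',reels(im,c,'wrist',(520,640,-220,-90),z=159))
im,c,s=shot('top','t12'); print(reels(im,c,'top',(200,640,-480,130)),reels(im,c,'top',(520,640,-220,-90),z=159))"
```

```text
t 35.6 p [ 402.5 -284.4  283.9] yaw -0.3 F [ 0.5 -0.4 -0.5] M [ 0.007 -0.002 -0.024] w 85.4 g 0.0 q6 46.9 e6 0.001
[(536, -362, 28.1, 169), (420, -32, 29.1, 126), (374, -284, 30.3, 165), (604, -94, 31.4, 91)] onspindle [(570, -160, 28.0, 32)]
[(420, -34, 29.1, 142), (536, -362, 27.9, 140), (370, -284, 30.3, 123), (598, 84, 31.4, 65), (586, -146, 30.2, 99)] [(576, -152, 29.2, 87)]
```

jog_arm(deltas=[0,0,0,-15,0,-40,1,0,0,0,-30,0,-80,1,0,0,0,-30,0,-120,1,0,0,0,-30,0,-165,1,0,0,0,-30,0,-205,1,0,0,0,-30,0,-240,1,0,0,0,-30,0,-263,1,0,0,0,-30,0,-273,1,0,0,0,-30,0,-273,1,0,0,0,-30,0,-273,0,0,0,0,-30,0,-273,0,0,0,0,-30,0,-273,0,0,0,0,-30,0,-273,0,0,0,0,-30,0,-273,0,0,0,0,-30,0,-273,0])

```text
clock: 37.2
position: [0.3732, -0.2859, 0.0128]
ee_rot: [0.001, 1.0, -0.003, 0.001]
contact_force: [1.2, 1.1, 6.4]
width: 0.0564
gripper_force: 41.2
```

```bash
python3 -c "
from h import *
st()"
```

```text
t 37.2 p [ 373.2 -285.9   12.8] yaw -0.3 F [1.2 1.1 6.4] M [ 0.218  0.015 -0.065] w 56.4 g 41.2 q6 44.3 e6 -0.053
```

jog_arm(deltas=[0,0,0,0,0,20,0,0,0,0,0,0,60,0,0,0,0,0,0,105,0,0,0,0,15,15,150,0,0,0,0,45,40,190,0,0,0,0,80,65,215,0,0,0,0,120,95,215,0,0,0,0,155,120,215,0,0,0,0,185,133,215,0,0,0,0,204,133,215,0,0,0,0,204,133,215,0,0,0,0,204,133,215,0,0,0,0,204,133,215,0])

```text
clock: 38.5
position: [0.5749, -0.1523, 0.2264]
ee_rot: [0.0, 1.0, -0.003, -0.0]
contact_force: [0.1, 0.0, -0.1]
width: 0.0566
gripper_force: 43.0
```

```bash
cat >> h.py <<'E'
def held(f):
    s=st(); im,c,s=shot('wrist',f); P=s['position']*1000; b=(P[0]-55,P[0]+65,P[1]-60,P[1]+60)
    v=cv2.medianBlur(cv2.cvtColor(topview(im,c,'wrist',P[2]+8,*b,mm=.5),cv2.COLOR_BGR2GRAY),5)
    h=cv2.HoughCircles(v,cv2.HOUGH_GRADIENT,1,20,param1=40,param2=10,minRadius=56,maxRadius=64)
    print('held',None if h is None else [(float(b[1]-a[1]/2),float(b[3]-a[0]/2),float(a[2]/2)) for a in h[0][:3]])
E
python3 -c "
from h import *
held('w13')"
```

```text
t 38.5 p [ 574.9 -152.3  226.4] yaw -0.3 F [ 0.1  0.  -0.1] M [-0.005 -0.021  0.033] w 56.6 g 43.0 q6 68.8 e6 -0.001
held [(574.6056299764836, -152.5604189064355, 28.399999618530273), (604.6056299764836, -139.0604189064355, 31.700000762939453), (583.1056299764836, -137.0604189064355, 28.399999618530273)]
```

jog_arm(deltas=[0,0,0,1.5,1,-10,0,0,0,0,1.5,1,-20,0,0,0,0,1.5,1,-32,0,0,0,0,1.5,1,-44,0,0,0,0,1.5,1,-51,0,0,0,0,1.5,1,-52,0,0,0,0,1.5,1,-52,0])

```text
clock: 39.25
position: [0.5776, -0.1511, 0.1735]
ee_rot: [-0.0, 1.0, -0.003, -0.0]
contact_force: [-0.5, -0.5, -0.3]
width: 0.0558
gripper_force: 43.0
```

```bash
python3 -c "
from h import *
st()"
```

```text
t 39.25 p [ 577.6 -151.1  173.5] yaw -0.3 F [-0.5 -0.5 -0.3] M [-0.     0.004  0.009] w 55.8 g 43.0 q6 69.0 e6 -0.0
```

jog_arm(deltas=[0,0,0,0,0,0,0.5,0,0,0,0,0,0,1,0,0,0,0,0,0,1,0,0,0,0,0,0,1,0,0,0,0,0,30,1,0,0,0,0,0,65,1,0,0,0,-10,-10,100,1,0,0,0,-30,-40,110,1,0,0,0,-40,-80,110,1,0,0,0,-40,-120,110,1,0,0,0,-40,-160,110,1,0,0,0,-40,-195,110,1,0,0,0,-40,-208,110,1,0,0,0,-40,-208,110,1,0,0,0,-40,-208,110,1])

```text
clock: 40.75
position: [0.5376, -0.358, 0.2838]
ee_rot: [-0.001, 1.0, -0.003, -0.0]
contact_force: [0.4, -0.3, -0.6]
width: 0.0858
gripper_force: 0.0
```

```bash
python3 -c "
from h import *
st(); im,c,s=shot('wrist','w14'); print(reels(im,c,'wrist',(250,640,-480,130)))
im,c,s=shot('top','t14'); print(reels(im,c,'top',(200,640,-480,130)),reels(im,c,'top',(520,640,-220,-90),z=177))"
```

```text
t 40.75 p [ 537.6 -358.   283.8] yaw -0.3 F [ 0.4 -0.3 -0.6] M [ 0.006 -0.007  0.012] w 85.8 g 0.0 q6 50.4 e6 -0.003
[(538, -362, 28.9, 182), (428, -46, 27.9, 97), (568, -72, 31.4, 26)]
[(420, -32, 30.3, 145), (598, 84, 31.4, 63), (532, -362, 30.3, 106)] [(572, -150, 31.4, 83)]
```

jog_arm(deltas=[0,0,0,-1,-3,-45,1,0,0,0,-1,-3,-90,1,0,0,0,-1,-3,-135,1,0,0,0,-1,-3,-175,1,0,0,0,-1,-3,-210,1,0,0,0,-1,-3,-240,1,0,0,0,-1,-3,-263,1,0,0,0,-1,-3,-273,1,0,0,0,-1,-3,-273,1,0,0,0,-1,-3,-273,0,0,0,0,-1,-3,-273,0,0,0,0,-1,-3,-273,0,0,0,0,-1,-3,-273,0,0,0,0,-1,-3,-273,0,0,0,0,-1,-3,-273,0])

```text
clock: 42.35
position: [0.5378, -0.3629, 0.0133]
ee_rot: [0.001, 1.0, -0.003, 0.002]
contact_force: [0.2, 1.1, 4.9]
width: 0.0557
gripper_force: 43.0
```

```bash
python3 -c "
from h import *
st()"
```

```text
t 42.35 p [ 537.8 -362.9   13.3] yaw -0.3 F [0.2 1.1 4.9] M [0.224 0.019 0.069] w 55.7 g 43.0 q6 50.1 e6 0.056
```

jog_arm(deltas=[0,0,0,0,0,20,0,0,0,0,0,0,60,0,0,0,0,0,0,105,0,0,0,0,-20,20,150,0,0,0,0,-45,50,190,0,0,0,0,-65,90,215,0,0,0,0,-65,135,215,0,0,0,0,-65,180,215,0,0,0,0,-65,225,215,0,0,0,0,-65,270,215,0,0,0,0,-65,315,215,0,0,0,0,-60,360,215,0,0,0,0,-45,400,215,0,0,0,0,-10,425,215,0,0,0,0,20,438,215,0,0,0,0,40,439,215,0,0,0,0,40,439,215,0,0,0,0,40,439,215,0,0,0,0,40,439,215,0])

```text
clock: 44.25
position: [0.5753, 0.0765, 0.2261]
ee_rot: [0.0, 1.0, -0.003, -0.001]
contact_force: [-0.6, 0.6, -0.3]
width: 0.0561
gripper_force: 42.7
```

```bash
python3 -c "
from h import *
held('w15')"
```

```text
t 44.25 p [575.3  76.5 226.1] yaw -0.3 F [-0.6  0.6 -0.3] M [ 0.033 -0.045 -0.034] w 56.1 g 42.7 q6 91.0 e6 -0.0
held [(576.5471307543929, 77.77170745331335, 28.950000762939453), (568.0471307543929, 72.27170745331335, 30.049999237060547), (564.0471307543929, 96.27170745331335, 28.950000762939453)]
```

jog_arm(deltas=[0,0,0,0,-1,-10,0,0,0,0,0,-1,-20,0,0,0,0,0,-1,-32,0,0,0,0,0,-1,-44,0,0,0,0,0,-1,-56,0,0,0,0,0,-1,-66,0,0,0,0,0,-1,-70,0,0,0,0,0,-1,-70,0])

```text
clock: 45.1
position: [0.5763, 0.0759, 0.155]
ee_rot: [0.0, 1.0, -0.003, -0.001]
contact_force: [0.2, -0.3, -0.6]
width: 0.0555
gripper_force: 42.7
```

```bash
python3 -c "
from h import *
st()"
```

```text
t 45.1 p [576.3  75.9 155. ] yaw -0.3 F [ 0.2 -0.3 -0.6] M [-0.03  -0.     0.018] w 55.5 g 42.7 q6 90.9 e6 0.0
```

jog_arm(deltas=[0,0,0,0,0,0,0.5,0,0,0,0,0,0,1,0,0,0,0,0,0,1,0,0,0,0,0,0,1,0,0,0,0,0,30,1,0,0,0,0,0,65,1,0,0,0,-10,-10,100,1,0,0,0,-40,-35,125,1,0,0,0,-80,-60,125,1,0,0,0,-120,-85,125,1,0,0,0,-145,-105,125,1,0,0,0,-145,-108,125,1,0,0,0,-145,-108,125,1,0,0,0,-145,-108,125,1])

```text
clock: 46.5
position: [0.4326, -0.0319, 0.2812]
ee_rot: [-0.0, 1.0, -0.003, 0.001]
contact_force: [0.9, -0.1, 0.2]
width: 0.0854
gripper_force: 0.0
```

```bash
python3 -c "
from h import *
st(); im,c,s=shot('wrist','w16'); print(reels(im,c,'wrist',(250,640,-480,130)))
im,c,s=shot('top','t16'); print(reels(im,c,'top',(150,640,-480,480)),reels(im,c,'top',(520,640,-220,-90),z=177),reels(im,c,'top',(520,640,10,140),z=159))"
```

```text
t 46.5 p [432.6 -31.9 281.2] yaw -0.3 F [ 0.9 -0.1  0.2] M [ 0.005 -0.03   0.011] w 85.4 g 0.0 q6 76.8 e6 0.0
[(420, -32, 28.0, 137), (602, -198, 31.4, 92), (614, 116, 31.4, 94)]
[(604, -166, 31.4, 95), (308, 422, 31.4, 138)] [(574, -152, 29.2, 94)] []
```

jog_arm(deltas=[0,0,0,-11,-1,-45,1,0,0,0,-11,-1,-90,1,0,0,0,-11,-1,-135,1,0,0,0,-11,-1,-175,1,0,0,0,-11,-1,-210,1,0,0,0,-11,-1,-240,1,0,0,0,-11,-1,-261,1,0,0,0,-11,-1,-270,1,0,0,0,-11,-1,-270,1,0,0,0,-11,-1,-270,0,0,0,0,-11,-1,-270,0,0,0,0,-11,-1,-270,0,0,0,0,-11,-1,-270,0,0,0,0,-11,-1,-270,0,0,0,0,-11,-1,-270,0])

```text
clock: 48.1
position: [0.4218, -0.0333, 0.0124]
ee_rot: [0.0, 1.0, -0.003, 0.002]
contact_force: [0.4, 0.7, 6.0]
width: 0.0564
gripper_force: 41.8
```

```bash
python3 -c "
from h import *
st()"
```

```text
t 48.1 p [421.8 -33.3  12.4] yaw -0.3 F [0.4 0.7 6. ] M [0.215 0.116 0.108] w 56.4 g 41.8 q6 76.3 e6 0.089
```

jog_arm(deltas=[0,0,0,0,0,20,0,0,0,0,0,0,60,0,0,0,0,0,0,105,0,0,0,0,10,10,150,0,0,0,0,35,30,190,0,0,0,0,70,55,215,0,0,0,0,110,80,215,0,0,0,0,140,100,215,0,0,0,0,156,109,215,0,0,0,0,156,109,215,0,0,0,0,156,109,215,0,0,0,0,156,109,215,0])

```text
clock: 49.3
position: [0.5753, 0.0753, 0.2261]
ee_rot: [0.0, 1.0, -0.003, -0.0]
contact_force: [-0.4, -0.2, -0.4]
width: 0.0555
gripper_force: 43.2
```

```bash
python3 -c "
from h import *
held('w17')"
```

```text
t 49.3 p [575.3  75.3 226.1] yaw -0.3 F [-0.4 -0.2 -0.4] M [-0.079 -0.04   0.051] w 55.5 g 43.2 q6 90.9 e6 -0.001
held [(575.5979737522495, 76.02994270174514, 28.399999618530273), (563.0979737522495, 94.02994270174514, 30.600000381469727), (632.5979737522495, 53.52994270174514, 28.399999618530273)]
```

jog_arm(deltas=[0,0,0,1,0,-10,0,0,0,0,1,0,-20,0,0,0,0,1,0,-32,0,0,0,0,1,0,-44,0,0,0,0,1,0,-51,0,0,0,0,1,0,-52,0,0,0,0,1,0,-52,0])

```text
clock: 50.05
position: [0.5776, 0.0759, 0.1736]
ee_rot: [0.0, 1.0, -0.003, -0.0]
contact_force: [0.0, -0.5, -0.1]
width: 0.0563
gripper_force: 43.2
```

```bash
python3 -c "
from h import *
st()"
```

```text
t 50.05 p [577.6  75.9 173.6] yaw -0.3 F [ 0.  -0.5 -0.1] M [-0.084  0.003  0.029] w 56.3 g 43.2 q6 90.9 e6 -0.0
```

jog_arm(deltas=[0,0,0,0,0,0,0.5,0,0,0,0,0,0,1,0,0,0,0,0,0,1,0,0,0,0,0,0,1,0,0,0,0,0,30,1,0,0,0,0,0,65,1,0,0,0,-10,0,100,1,0,0,0,-50,20,125,1,0,0,0,-90,60,125,1,0,0,0,-130,100,125,1,0,0,0,-160,140,125,1,0,0,0,-185,180,125,1,0,0,0,-210,220,125,1,0,0,0,-230,260,125,1,0,0,0,-250,300,125,1,0,0,0,-270,340,125,1,0,0,0,-280,350,125,1,0,0,0,-280,350,125,1])

```text
clock: 51.85
position: [0.2963, 0.4268, 0.2988]
ee_rot: [0.0, 1.0, -0.001, -0.0]
contact_force: [-0.1, -1.1, -1.0]
width: 0.0854
gripper_force: 0.0
```

```bash
python3 -c "
from h import *
st(); im,c,s=shot('top','t18'); im2,c2,s2=shot('side','s18')
print(reels(im,c,'top',(100,640,-520,130)),reels(im,c,'top',(520,640,-220,-90),z=177),reels(im,c,'top',(520,640,10,140),z=177))
f=lambda i:cv2.convertScaleAbs(i,alpha=1.5)
a=cv2.resize(f(im),(400,300)); z1=cv2.resize(f(im2)[80:260,150:340],(400,379)); 
z2=cv2.resize(f(im)[110:200,195:310],(400,300),interpolation=cv2.INTER_CUBIC)
o=np.zeros((600,800,3),np.uint8); o[:300,:400]=a; o[300:600,:400]=z2; o[:379,400:]=z1; o[379:600,400:]=cv2.resize(f(im2),(295,221))[:, :0].sum() if 0 else 0
b=cv2.resize(f(im2),(294,221)); o[379:600,400:694]=b
cv2.imwrite('pics/final.png',o)"
```

```text
t 51.85 p [296.3 426.8 298.8] yaw -0.1 F [-0.1 -1.1 -1. ] M [ 0.009 -0.082 -0.015] w 85.4 g 0.0 q6 137.7 e6 0.135
[(606, -160, 29.2, 77)] [(574, -150, 31.4, 77)] [(576, 74, 28.0, 96)]
```

View pics/final.png

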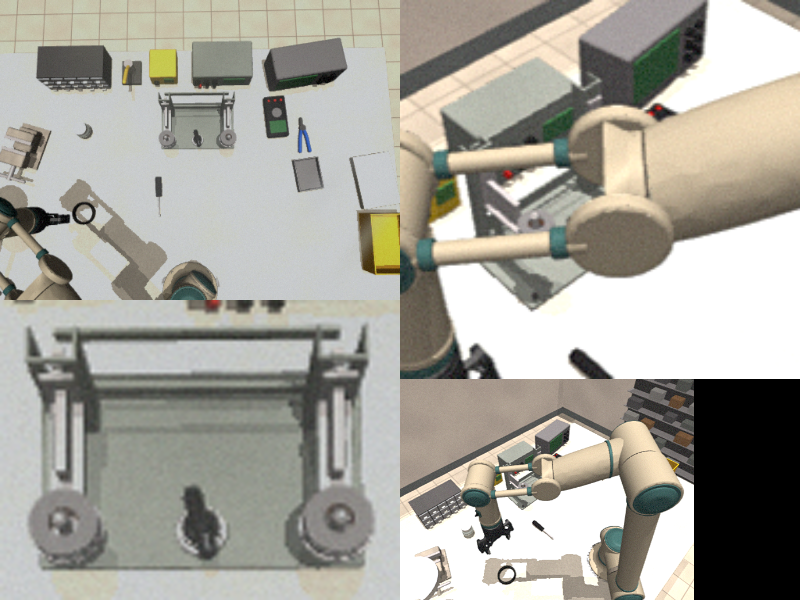

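The bench is now clear of loose reels. Both spindles carry reels, at zoom (65,520) and (338,515). Both holders hang on the uprights, and the other items haven't moved. I'm handing in the job.

```bash
python3 -c "
from rig import manip
print(manip.sign_off())"
```

```text
the job is handed in; nothing more can be done
None
```

I tightened the clamp until its clutch slipped, locked both holders into the rack's top slots, put all four loose reels on the spindles (two on each), and handed in the job at about 52 s.

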